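# Tip the test plate out of its bed and lay it on the turntable

### The arm

A 6-joint arm with a two-finger parallel gripper is mounted at the origin on the work surface. World frame = base frame: x ahead of the robot, y to its left, z up, the work surface at z = 0. Lengths are in m, angles in rad, forces in N, time in s.
With the tool pointing down it reaches from about 0.3 to 0.875 m from the base axis. Payload 6.4 kg.
Tool frame: the origin (TCP) lies on the centre line of the jaws, within the pads' length; the fingertips stand ctrl.nose_length ahead of it and the grasp point (between the pads) lies 6 mm ahead of it (ctrl.nose_length is the distance from the TCP to the fingertips, in m); x points along the fingers, y is the direction in which the jaws open and shut, and the axes are right-handed (so a half turn about x gives the same grasp; the last joint's range is limited). The gripper opens to 85 mm and grips with 20 to 120 N. Pads are 22 mm wide; open, the fingers measure 114 mm over their backs; the gripper's body (76 mm by 85 mm) begins 54 mm behind the grasp point. The pads swing forward as they close: fully open they stand 13 mm farther back than shut.
Start: joints at [-1.336, 0.181, 1.607, -0, 1.354, -0.206], TCP at [0.245, -0.52, 0.256] pointing down, gripper open.
Joint ranges: [-2.99, 2.99], [-0.89, 2.07], [0.3, 2.58], [-1.14, 4.28], [0, 2.63], [-3.12, 3.12]. Speed limits (rad/s): [2.57, 2.57, 3.01, 3.14, 3.14, 3.14].

### API

Orientations are given as a unit quaternion [w, x, y, z].
In Python, from bench import telemetry, cams, workorder, spotter, ctrl gives the robot as it stands. The module is installed in compiled form; this text tells all that it offers.
- The arm moves only by the tool servo_tool, never from a script. Its argument "targets" is one flat list of numbers, 4 for each row, row after row: the shift along the tool's x, y, z in mm, then the turn about the tool's x in rad. A call has exactly 5 rows; each row shifts and turns the commanded pose from where the row before left it, along the tool's axes as they then stand; what a row does not reach is not made up. A row lasts 1/10 s, in which the tool goes at most 50 mm and 8.59 degrees, less where a joint would pass 70% of its speed; a pose out of reach is approached as far as the arm can. A call is refused whole if a number of a shift passes 50 or a number of a turn 0.15, either way. A call with a gripper value outside its range is refused whole. "fingers" is the finger opening in mm, from 0 to 85.4, set as the call begins (left out, the last holds). The fingers move at their own pace and stop on an object; the grip force is fixed at half the most. Time passes only in rows, so rows that do not move let the fingers close, or fill a call up. It gives the time, the measured TCP pose, the force and the opening at its end, in the units of the state.
- telemetry.get_obs(): the state, without advancing time (a new reading comes with each control period).
- cams.camera(name): name is "scene" or "top" or "wrist"; returns (picture, depth): 400x640x3 uint8, blue, green, red; 400x640 float32, m along the optical axis (not along the pixel's ray), 0 where there is no reading.
- cams.camera_params(name): a dict with "intrinsics" (3x3 intrinsics, pixels), "R" (3x3) and "t" (3): a world point X has camera coordinates R X + t; the wrist camera has in their place "mount" (4x4, takes a point from camera to tool coordinates, whose origin is the TCP and whose axes are the tool frame's). Camera axes: x right, y down, z forward; pixel columns grow to the right and rows downward; lengths in m; the calibration is good to about 2 mm. The wrist camera is an equidistant fisheye: a pixel r from the principal point sees the ray r / f radians off the axis. A picture is of the moment at which its call begins: read the wrist's pose just before it. camera_params takes no time and is no camera call.
- workorder.hand_in(): hands the job in, once; it reports no verdict.
Trained networks look in the newest picture that a camera, given by its name, has taken for a name from the list of things; names that differ only in an ending like _2 or _b are one class to them, and where a whole thing is asked for, a point or a joint stands for the part that bears it (a point fixed in the world has none). Each returns a list of dicts, best first, with "score" (0 to 1); they miss things now and then, are a little off and sometimes report something else, mostly with a low value. They report only what shows in the picture. A call takes as long as a camera call. They do not tell look-alikes from the thing itself.
- spotter.search_frame(camera, thing): "pixel" ([column, row] in pixels, amid what is visible of it).
The state is a dict: "time_s": time; "q": joint angles; "dq": joint speeds; "joint_efforts": joint torques, N m; "eef_pos": TCP position; "eef_rot": TCP orientation; "wrist_force": force on the tool from outside, world axes, zero at the start; "torque": the same for the moment, N m; "opening": opening from 0.0 (shut) to 1.0 (fully open).
Only numpy, scipy, OpenCV 4.12 (cv2) and the standard library are available. Lean on these libraries where they do the work, as an engineer would, in place of code of your own. Each camera call takes 0.05 s, during which the arm holds its last target.

### The job

First move the white computer mouse off the turntable and park it upright on the dark mat, centred and lined up with it. Then press down the end of the blue test plate beside the bed's orange wall until the plate is fully tipped and stays up, take it by its raised end, and set it down gently (not dropped), flat on the turntable's yellow pad, centred on the pad and lined up with it, either way round. Let go of everything, and leave all the other things on the bench alone.

Things in the scene. Friction and masses are not known exactly. Their poses are not given: they have to be found in the camera images.
- mouse_centre (a point): White computer mouse, 105 long (its x axis, wheel end +x) x 58 wide (y) x 35 high, straight upright sides, about 90 g, standing on the turntable's yellow pad at the start. This point is its centre, 18 mm above its underside.
- mat_top (a point): Centre of the top of the dark parking mat fixed to the bench, 135 (x axis) x 85 (y) x 3 mm thick, with a green line along each long edge; top 3 mm above the bench.
- plate_centre (a point): Blue test plate, flat, 140 (x axis) x 56 (y) x 5 mm thick (z), about 100 g, starting flush in the tip-up bed with its x axis along the bed's. This point is its centre, 2.5 mm above its underside.
- bed: Tip-up bed fixed to the bench: aluminium frame 190 (x) x 110 (y) x 40 mm high, origin under its centre. A channel 60 wide (y), 152 long holds the plate flush with the top, centred, so its edges cannot be gripped while flat. The orange end wall is at -x, the press end; the plate's +x end rises when tipped.
- press_spot (a point): Middle of the press end on the plate's top face while the plate is flat: bed x = -54, y = 0, 40 mm above the bench. Pressed here (2 to 5 N) the plate sinks here about 15 mm into the open well below the channel.
- rocker (a joint): Angle of the rocker under the plate: 0 flat, 0.36 rad fully tipped, plate tilted with it. Axis: bed's y direction through bed x = -14, 28 mm above the bench. Its stiff hinge stays where left, carrying the plate; a lip at the press end stops sliding. Rocker: 40 wide, bed x -74 to +18; beyond, the raised end's side edges are free, 20 mm above the frame at 42 mm from plate centre.
- pad_top (a point): Centre of the top of the yellow pad (130 along x, 40 along y) fixed on the turntable: 54 mm above the bench, 12 above the black platter (196 across, foot radius 105). The plate is wider than the pad and overhangs it 8 mm each side. On the pad's +x side, 128 to 158 mm from here, stands a 30 mm square post reaching 196 mm above the bench. The turntable does not turn.
- tape_roll: Bystander: yellow tape roll (ring 84 mm across, 22 high); origin at the middle of its underside; leave it alone.
- puck: Bystander: black round puck with a grey cap, 66 mm across, 30 high; origin at the middle of its underside; leave it alone.
- weight: Bystander: brass calibration weight, 38 mm across, 56 high; origin at the middle of its underside; leave it alone.
- jar: Bystander: clear jar with blue cap, 56 mm across, 70 high; origin at the middle of its underside; leave it alone.
- screwdriver: Bystander: green-handled screwdriver, 160 mm long, lying on the bench; origin at the middle of its underside; leave it alone.
- carton: Bystander: cardboard carton 90 x 60 x 45; origin at the middle of its underside; leave it alone.
- spare_plate: Bystander: grey spare plate lying on the bench, 140 x 56 x 5; not the one wanted; origin at the middle of its underside; leave it alone.
There are look-alikes about, which are no part of the job. Of the things shaped like the part that bears mouse_centre, the white one is meant.

How it is judged:
On the way, in this order (a step that is already met when the one before it is completed fails the run):
1. the mouse stands on the parking mat, let go (horizontal distance between mouse_centre and mat_top below 0.025 m and angle between the x axis of mouse_centre and the x axis of mat_top, either way round below 0.35 rad and z of mouse_centre in the frame of mat_top below 0.024 m and angle between mouse_centre's own z axis and vertical below 0.15 rad and contact force between mouse and the fingers below 0.1 N), for 0.1 s.
2. the plate is tipped up in its bed by pressing its end (value of joint rocker above 0.28 rad and angle between plate_centre's own z axis and vertical above 0.22 rad and z of plate_centre in the frame of bed below 0.055 m), for 0.1 s.
3. the plate is gripped and lifted clear of the bed (z of plate_centre in the frame of bed above 0.075 m and contact force between plate and the fingers above 0.5 N), for 0.1 s.
4. the plate, still held, is brought down onto or within 15 mm of the pad (not dropped) (horizontal distance between plate_centre and pad_top below 0.025 m and z of plate_centre in the frame of pad_top below 0.0175 m and contact force between plate and the fingers above 0.5 N), for 0.05 s.
At the end, for the whole second after the job is handed in: The plate lies flat on the yellow pad (centre within 14 mm of the pad's centre, long axes within 0.15 rad, tilt under 0.08 rad), the mouse stands upright on the mat (centre within 25 mm, axes within 0.35 rad), both let go and at rest (horizontal distance between plate_centre and pad_top below 0.014 m and angle between the x axis of plate_centre and the x axis of pad_top, either way round below 0.15 rad and angle between plate_centre's own z axis and vertical below 0.08 rad and z of plate_centre in the frame of pad_top between -0.001 and 0.006 m and horizontal distance between mouse_centre and mat_top below 0.025 m and angle between the x axis of mouse_centre and the x axis of mat_top, either way round below 0.35 rad and z of mouse_centre in the frame of mat_top below 0.024 m and angle between mouse_centre's own z axis and vertical below 0.15 rad and linear speed of each of plate, mouse below 0.02 m/s); the robot touches nothing.
It fails at once if a bystander is moved by more than 30 mm (distance of any of tape_roll, puck, weight, jar, screwdriver, carton, spare_plate from where it was at the start of the episode above 0.03 m).
It fails at once if the mouse is tipped over (angle between mouse_centre's own z axis and vertical above 0.8 rad).
It also fails if it takes over 64 s, if anything falls off the work surface, if the arm or the gripper's body presses on something with over 40 N, if the wrist force passes 120 N, or if a joint passes its speed limit or range.

## Working session

There is one attempt and no reset: what is moved stays moved. The work goes in short steps, Python scripts to look and compute and a tool call to move; the robot and the scene stay as the last step left them, time stands still between calls to the robot, and variables do not carry over. Pictures are saved under pics/ and viewed, and the job is handed in when it is done.

Besides the shell and the picture viewer there is one more tool, called after "Emit:" as a command line: name --argument value ..., lists and objects as JSON in quotes. servo_tool: Moves the arm, as the interface text tells. Its arguments: {"type":"object","properties":{"targets":{"type":"array","items":{"type":"number"}},"fingers":{"type":"number"}},"required":["targets"]}

```bash
mkdir -p pics; ls
python3 - <<'E'
from bench import telemetry,cams,ctrl
import cv2,numpy as np
o=telemetry.get_obs()
for k in o: print(k,o[k])
print(ctrl.nose_length)
for n in ['scene','top','wrist']:
    p,d=cams.camera(n); cv2.imwrite(f'pics/{n}0.png',p); np.save(f'{n}_d.npy',d); print(n,cams.camera_params(n))
E
```

```text
pics
time_s 0.0
q [-1.33628413e+00  1.81579772e-01  1.60802364e+00 -8.91449066e-07
  1.35379918e+00 -2.06302652e-01]
dq [ 7.86158575e-04 -1.54663361e-03 -1.76461259e-03 -5.81113577e-05
  4.86006309e-04  1.06861341e-03]
joint_efforts [ 1.40079883e-03 -4.44866860e+01 -3.51339483e+01 -3.84492305e-04
  9.04290006e-03  8.66213895e-06]
eef_pos [ 0.24523    -0.51950991  0.25535478]
eef_rot [-0.15395294 -0.68999115 -0.15523263  0.69000981]
wrist_force [-0.25569589 -0.24650854  0.0486197 ]
torque [0.00211964 0.02006163 0.01949289]
opening 1.0007354458254878
0.025
scene {'intrinsics': array([[396.87293102,   0.        , 314.8153034 ],
       [  0.        , 396.87293102, 196.04292401],
       [  0.        ,   0.        ,   1.        ]]), 'R': array([[-0.86204588,  0.50672442,  0.0103568 ],
       [ 0.29118267,  0.51188218, -0.80820127],
       [-0.41483678, -0.69369085, -0.58881529]]), 't': array([ 0.48258468, -0.11176161,  1.27683739])}
top {'intrinsics': array([[438.92672251,   0.        , 312.4220516 ],
       [  0.        , 438.92672251, 200.96568719],
       [  0.        ,   0.        ,   1.        ]]), 'R': array([[ 3.37717809e-04, -9.99990907e-01, -4.25105597e-03],
       [-9.97371440e-01, -2.88059543e-05, -7.24583274e-02],
       [ 7.24575461e-02,  4.26435229e-03, -9.97362381e-01]]), 't': array([-0.00798333,  0.52536094,  1.41497123])}
wrist {'intrinsics': array([[309.70691629,   0.        , 323.66783868],
       [  0.        , 309.70691629, 203.46853708],
       [  0.        ,   0.        ,   1.        ]]), 'mount': array([[-6.26276693e-04, -3.05155193e-01,  9.52302429e-01,
        -1.17447390e-01],
       [ 9.99999782e-01, -3.91669653e-04,  5.32138229e-04,
        -3.39877271e-04],
       [ 2.10603218e-04,  9.52302554e-01,  3.05155371e-01,
        -7.77286234e-02],
       [ 0.00000000e+00,  0.00000000e+00,  0.00000000e+00,
         1.00000000e+00]])}
```

View pics/top0.png

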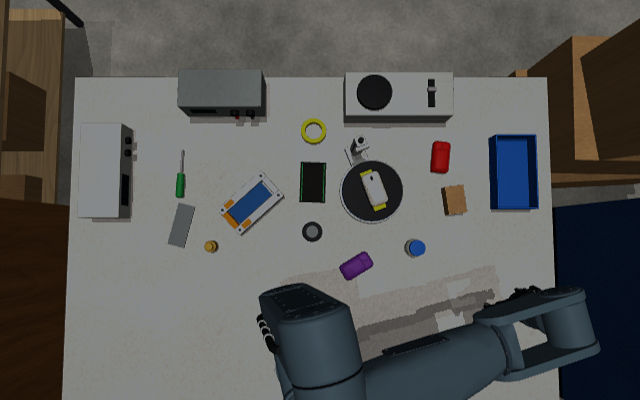

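View pics/scene0.png

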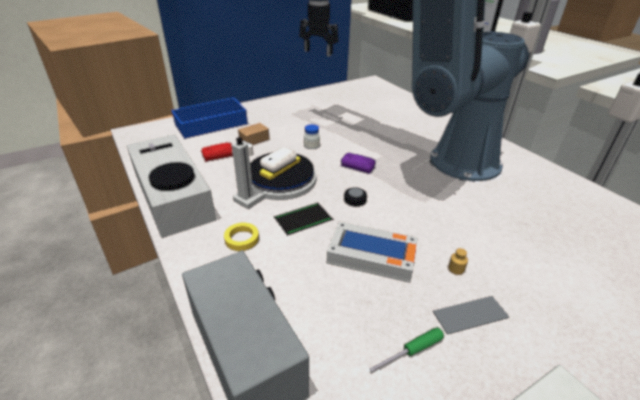

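View pics/wrist0.png

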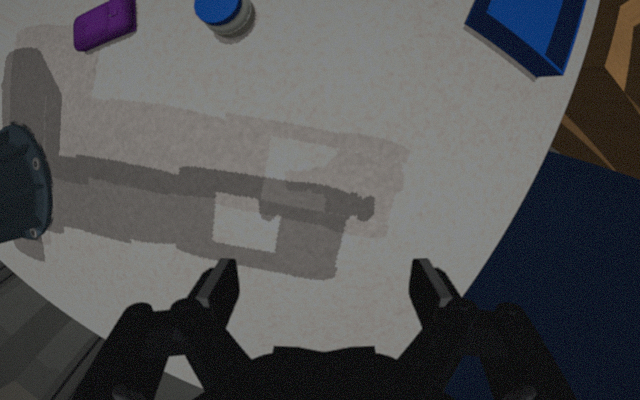

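```bash
cat > h.py <<'E'
import numpy as np,cv2
from bench import cams,telemetry
from scipy.spatial.transform import Rotation as Rn
def ray(cam,px):
    P=cams.camera_params(cam);K=P['intrinsics'];px=np.asarray(px,float).reshape(-1,2)
    if cam!='wrist':
        d=np.c_[(px[:,0]-K[0,2])/K[0,0],(px[:,1]-K[1,2])/K[1,1],np.ones(len(px))]
        R,t=P['R'],P['t']; return np.tile(-R.T@t,(len(px),1)), d@R
    u=(px-[K[0,2],K[1,2]])/K[0,0];r=np.linalg.norm(u,axis=1)
    d=np.c_[u*np.sinc(r/np.pi)[:,None],np.cos(r)]
    o=telemetry.get_obs();q=o['eef_rot'];R=Rn.from_quat([q[1],q[2],q[3],q[0]]).as_matrix()
    M=P['mount'];c=R@M[:3,3]+o['eef_pos']
    return np.tile(c,(len(px),1)), d@(R@M[:3,:3]).T
def atz(cam,px,z):
    c,d=ray(cam,px); s=(z-c[:,2])/d[:,2]; return c+s[:,None]*d
def tool():
    o=telemetry.get_obs();q=o['eef_rot'];return o['eef_pos'],Rn.from_quat([q[1],q[2],q[3],q[0]]).as_matrix()
def rect(cam,mask,z):
    "min-area rect of mask back-projected to plane z: centre, long-axis angle deg, size"
    r,c=np.nonzero(mask); w=atz(cam,np.c_[c,r],z)[:,:2]
    (x,y),(a,b),t=cv2.minAreaRect((w*1000).astype(np.float32))
    if a<b: t+=90;a,b=b,a
    return np.round([x,y],1),round(t%180,1),np.round([a,b],1)
def blob(mask,near):
    n,l,s,c=cv2.connectedComponentsWithStats(mask.astype(np.uint8))
    i=1+np.argmin(np.linalg.norm(c[1:]-near,axis=1)+ (s[1:,4]<15)*1e4);return l==i
E
python3 - <<'E'
from h import *
p=cv2.imread('pics/top0.png');h=cv2.cvtColor(p,cv2.COLOR_BGR2HSV)
c=p[90:290,160:480];cv2.imwrite('pics/topc.png',cv2.resize(c,(800,500),interpolation=cv2.INTER_CUBIC))
s=cv2.imread('pics/scene0.png')[110:310,180:480];cv2.imwrite('pics/scenec.png',cv2.resize(s,(800,533),interpolation=cv2.INTER_CUBIC))
for x,y in [(373,188),(312,182),(250,204),(385,206),(300,165),(340,190),(230,220)]: print(x,y,h[y,x])
E
```

```text
373 188 [105   7 139]
312 182 [170  45  17]
250 204 [107 196 100]
385 206 [ 31 211 145]
300 165 [ 20   7 103]
340 190 [108   9 146]
230 220 [ 17 232 135]
```

View pics/topc.png

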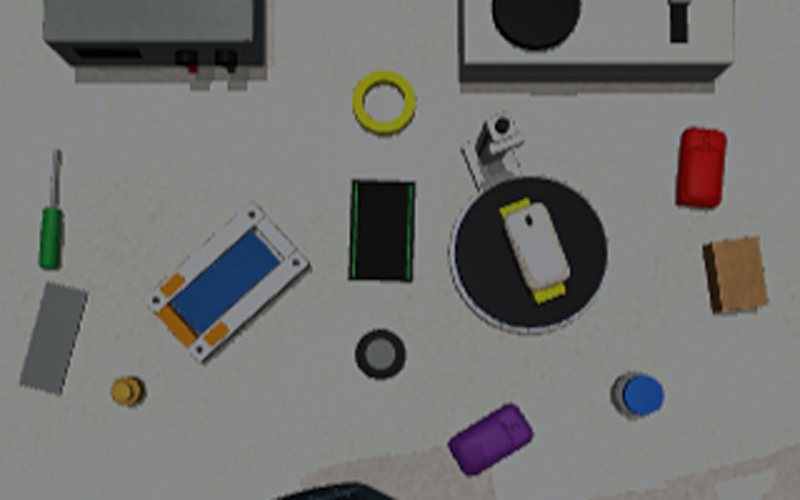

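View pics/scenec.png

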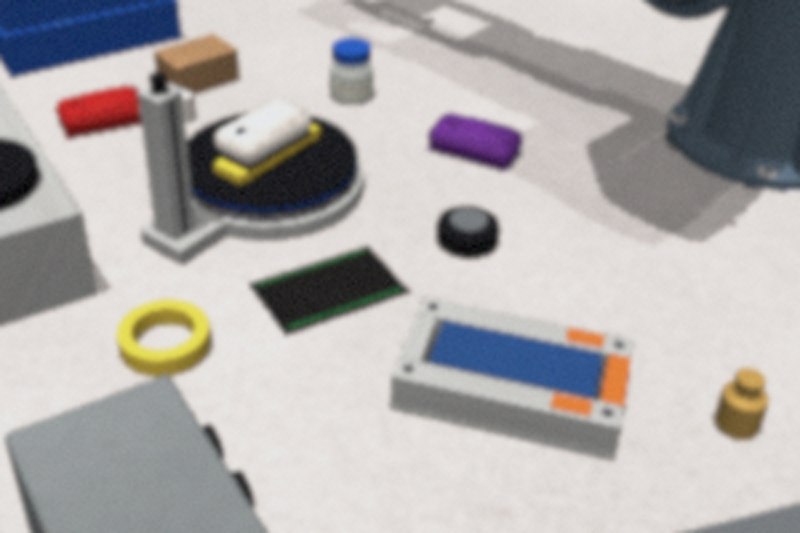

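Run:
```python
from h import *
p=cv2.imread('pics/top0.png');h=cv2.cvtColor(p,cv2.COLOR_BGR2HSV)
H,S,V=h[...,0],h[...,1],h[...,2]
rr,cc=np.mgrid[:400,:640]
def win(x0,x1,y0,y1): return (cc>=x0)&(cc<=x1)&(rr>=y0)&(rr<=y1)
yel=(H>22)&(H<38)&(S>120)&(V>60)&win(340,405,150,225)
print('pad',rect('top',yel,.054), yel.sum())
m=(S<40)&(V>90)&win(355,395,165,215)&(np.hypot(cc-373,rr-188)<24)
m=blob(m,(373,188));print('mouse z.05?',rect('top',m,.085),m.sum())
mat=(V<60)&win(295,330,155,210)
g=(H>45)&(H<80)&(S>100)&win(295,330,155,210)
print('mat',rect('top',mat|g,.003)); print('green',rect('top',g,.003))
bl=(H>100)&(H<115)&(S>120)&win(215,290,165,240);print('plate',rect('top',bl,.04))
orr=(H>8)&(H<22)&(S>150)&win(215,260,190,235)
for i in range(1,cv2.connectedComponents(orr.astype(np.uint8))[0]):
    l=cv2.connectedComponents(orr.astype(np.uint8))[1]==i
    if l.sum()>8: print('orange',rect('top',l,.04))
pl=(V<40)&win(335,410,150,230); pl=pl|m|yel
c,r_=cv2.minEnclosingCircle(atz('top',np.argwhere(blob(pl,(372,190)))[:,::-1],.042)[:,:2].astype(np.float32));print('platter',c,r_)
D=np.load('top_d.npy')
w=[D[204,250],D[182,312],D[188,373]]
for (x,y),d in zip([(250,204),(312,182),(373,188),(385,206)],[D[204,250],D[182,312],D[188,373],D[206,385]]):
    c,dd=ray('top',[x,y]);print(c[0]+dd[0]*d)
from bench import spotter
for cam,th in [('top','mouse_centre'),('top','plate_centre')]:
    cams.camera(cam); print(spotter.search_frame(cam,th)[:4])
```

```text
pad (array([ 558.6, -199.3]), 21.8, array([131.7,  40.3])) 104
mouse z.05? (array([ 561.2, -201.6]), 20.0, array([100.9,  55.8])) 557
mat (array([590.1,  -7.7]), 178.1, array([132.2,  84.2]))
green (array([591.1,  -6.9]), 177.8, array([126.8,  79. ]))
plate (array([519.2, 194.6]), 132.3, array([138.4,  56.4]))
orange (array([514.9, 263.1]), 135.4, array([29.4, 13.8]))
orange (array([463.4, 255.8]), 41.1, array([56.1, 19.7]))
orange (array([452.1, 206. ]), 135.3, array([29.3, 13.7]))
platter (0.5580227971076965, -0.19930127263069153) 0.09698594361543655
[0.51429264 0.19355963 0.03614079]
[ 0.58953202 -0.00639904  0.0031422 ]
[ 0.56067478 -0.19661151  0.08966301]
[ 0.50690171 -0.23936882  0.0517844 ]
[{'pixel': [370.8, 185.8], 'score': 0.83}, {'pixel': [438.1, 157.3], 'score': 0.72}, {'pixel': [354.2, 265.5], 'score': 0.59}]
[{'pixel': [251.4, 200.1], 'score': 0.68}]
```

```bash
cat >> h.py <<'E'
def go(xyz,yaw_deg):
    "print shift in present tool axes (mm) and turn (rad) to put TCP at xyz with tool y along yaw (mod 180)"
    p,R=tool(); s=R.T@(np.asarray(xyz)-p)*1000
    cur=np.degrees(np.arctan2(R[1,1],R[0,1])); d=(yaw_deg-cur+90)%180-90
    print('pos',p.round(4),'yyaw',round(cur,1),'x',R[:,0].round(3),'zdir',R[:,2].round(2),'shift',s.round(1),'turn',round(-np.radians(d),3),'alt',round(-np.radians(d)+np.sign(d)*np.pi,3),'q6',telemetry.get_obs()['q'].round(2))
E
python3 -c "
from h import *
go([.560,-.2,.25],20+90)"
```

```text
pos [ 0.2453 -0.5199  0.2561] yyaw -64.7 x [-0.  0. -1.] zdir [-0.9  -0.43 -0.  ] shift [   6.2 -155.1 -421.1] turn 0.092 alt -3.05 q6 [-1.34  0.18  1.61  0.    1.35 -0.21]
```

Run:
```python
import cv2
p=cv2.imread('pics/top0.png')[150:225,335:410];cv2.imwrite('pics/mcrop.png',cv2.resize(p,(600,600),interpolation=cv2.INTER_CUBIC))
```

```text
(no output)
```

View pics/mcrop.png

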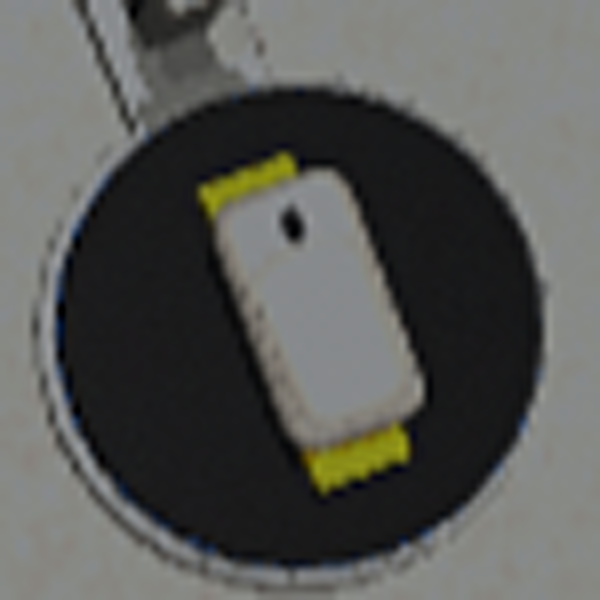

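Emit:
servo_tool --targets '[0,-15.5,-42,0,0,-15.5,-42,0,0,-15.5,-42,0,0,-15.5,-42,0,0,-15.5,-42,0]'

```text
time_s: 0.85
eef_pos: [0.4032, -0.359, 0.2565]
eef_rot: [0.155, 0.69, 0.154, -0.69]
wrist_force: [1.1, -0.5, 0.6]
opening: 1.004
```

Emit:
servo_tool --targets '[1,-15.5,-42,0,1,-15.5,-42,0,1,-15.5,-42,0,1,-15.5,-42,0,2,-15.5,-43,0.09]' --fingers 85

```text
time_s: 1.35
eef_pos: [0.5612, -0.1988, 0.2506]
eef_rot: [0.123, 0.696, 0.123, -0.696]
wrist_force: [0.0, -1.5, -0.6]
opening: 0.995
```

Emit:
servo_tool --targets '[0,0,0,0,0,0,0,0,0,0,0,0,0,0,0,0,0,0,0,0]'

```text
time_s: 1.85
eef_pos: [0.5594, -0.2014, 0.2505]
eef_rot: [0.123, 0.696, 0.123, -0.696]
wrist_force: [-0.3, -1.0, 0.3]
opening: 0.996
```

Run:
```python
from h import *
go([.561,-.2016,.09],110)
p,d=cams.camera('wrist');cv2.imwrite('pics/w1.png',p);np.save('w1d.npy',d)
```

```text
pos [ 0.5594 -0.2014  0.2505] yyaw -70.0 x [ 0. -0. -1.] zdir [-0.94 -0.34 -0.  ] shift [160.5   0.7  -1.5] turn 0.0 alt -3.142 q6 [-0.54  0.23  1.56 -0.    1.35  0.68]
```

View pics/w1.png

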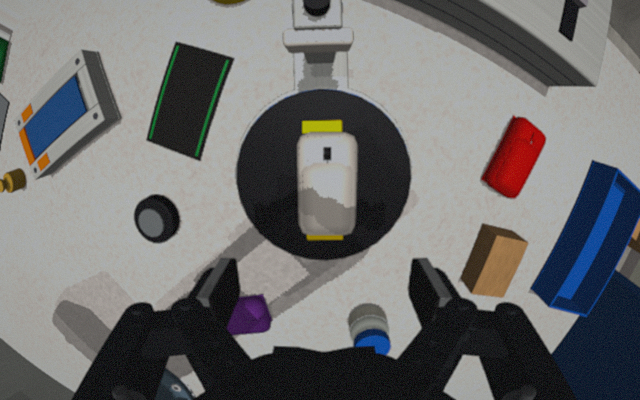

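Run:
```python
from h import *
p,R=tool()
def t(px,z): 
    w=atz('wrist',px,z); return np.round((w-p)@R*1000,1)[:,1:]  # tool y,z
print('mouse sides (z .085)',t([[298,185],[357,185],[328,131],[327,238]],.085))
print('pad far end',t([[302,122],[342,122]],.054), 'near', t([[306,240],[344,238]],.054))
print('mat corners',atz('wrist',[[177,42],[233,58],[199,159],[148,139]],.003).round(4))
img=cv2.imread('pics/w1.png')
cv2.imwrite('pics/w1c.png',cv2.resize(img[80:280,210:450],(720,600),interpolation=cv2.INTER_CUBIC))
```

```text
mouse sides (z .085) [[-24.4  -5.4]
 [ 31.4  -5.4]
 [  3.8 -56.1]
 [  3.2  49.2]]
pad far end [[-21.9 -63.1]
 [ 18.3 -63. ]] near [[-19.8  65.5]
 [ 22.4  63.1]]
mat corners [[ 0.6582  0.0286  0.003 ]
 [ 0.6557 -0.0521  0.003 ]
 [ 0.5242 -0.0473  0.003 ]
 [ 0.5273  0.0325  0.003 ]]
```

View pics/w1c.png

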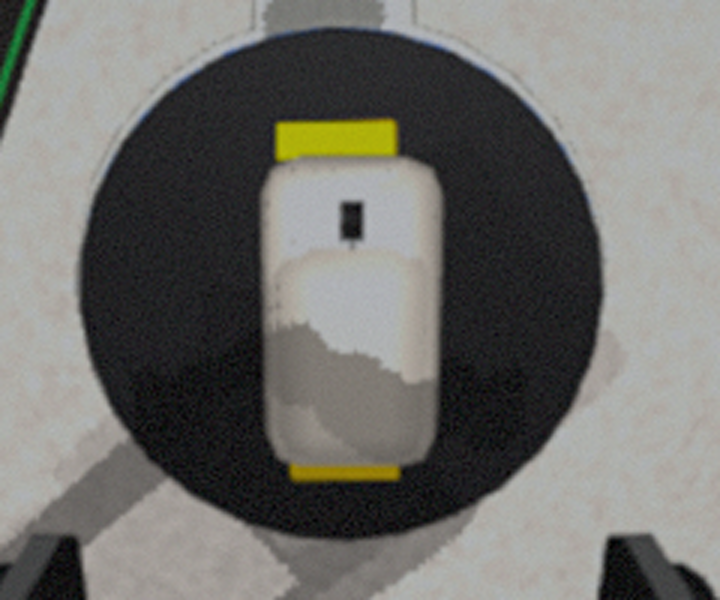

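Emit:
servo_tool --targets '[33,3.5,-3.5,0,40,0,0,0,40,0,0,0,31,0,0,0,20,0,0,0]'

```text
time_s: 2.4
eef_pos: [0.5627, -0.2022, 0.0834]
eef_rot: [-0.122, -0.695, -0.124, 0.697]
wrist_force: [-0.2, 0.8, -0.9]
opening: 0.996
```

Emit:
servo_tool --targets '[0,0,0,0,0,0,0,0,0,0,0,0,0,0,0,0,0,0,0,0]' --fingers 40

```text
time_s: 2.9
eef_pos: [0.565, -0.2027, 0.0875]
eef_rot: [0.124, 0.697, 0.123, -0.696]
wrist_force: [0.6, 0.0, -1.4]
opening: 0.667
```

Emit:
servo_tool --targets '[0,0,0,0,0,0,0,0,0,0,0,0,0,0,0,0,0,0,0,0]'

```text
time_s: 3.4
eef_pos: [0.5649, -0.2026, 0.0872]
eef_rot: [0.124, 0.697, 0.123, -0.696]
wrist_force: [-1.4, 0.9, 6.1]
opening: 0.667
```

Run:
```python
from h import *
go([.591,-.008,.2],88)
p,d=cams.camera('wrist');cv2.imwrite('pics/w2.png',p)
```

```text
pos [ 0.5649 -0.2026  0.0872] yyaw -69.9 x [ 0.001 -0.001 -1.   ] zdir [-0.94 -0.34 -0.  ] shift [-112.9 -173.7  -91.4] turn 0.386 alt -2.756 q6 [-0.54  0.43  1.66 -0.    1.05  0.68]
```

View pics/w2.png

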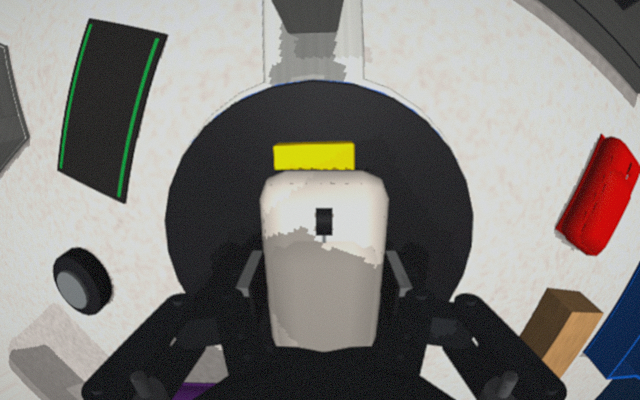

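Emit:
servo_tool --targets '[-15,0,0,0,-30,0,0,0,-40,0,0,0,-40,-15,0,0,-5,-30,-11,0]'

```text
time_s: 3.95
eef_pos: [0.5618, -0.159, 0.2232]
eef_rot: [0.125, 0.699, 0.12, -0.694]
wrist_force: [0.7, -0.2, -1.6]
opening: 0.666
```

Emit:
servo_tool --targets '[0,-35,-20,0,0,-35,-20,0,0,-30,-20,0,0,-20,-15,0.1,0,-8,-5,0.14]'

```text
time_s: 4.45
eef_pos: [0.5915, -0.006, 0.217]
eef_rot: [0.038, 0.706, 0.039, -0.706]
wrist_force: [-0.6, -0.2, -1.6]
opening: 0.669
```

Emit:
servo_tool --targets '[0,0,0,0.14,0,0,0,0,0,0,0,0,0,0,0,0,0,0,0,0]'

```text
time_s: 4.95
eef_pos: [0.5913, -0.0092, 0.2164]
eef_rot: [-0.01, 0.707, -0.01, -0.707]
wrist_force: [0.0, 0.4, -0.5]
opening: 0.67
```

Run:
```python
from h import *
p,d=cams.camera('wrist');cv2.imwrite('pics/w3.png',p)
go([.591,-.008,.0372],88)
```

```text
pos [ 0.5913 -0.0092  0.2164] yyaw -91.6 x [-0.  0. -1.] zdir [-1.    0.03  0.  ] shift [179.2  -1.2   0.4] turn 0.006 alt -3.135 q6 [-0.22  0.25  1.6   0.    1.28  1.38]
```

View pics/w3.png

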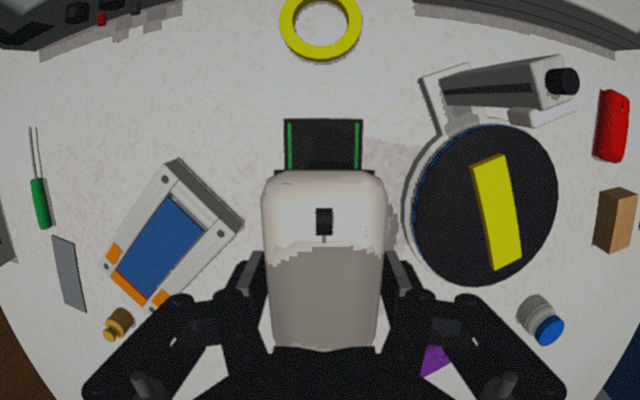

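Emit:
servo_tool --targets '[30,-1,0,0,45,0,0,0,45,0,0,0,30,0,0,0,15,0,0,0]'

```text
time_s: 5.5
eef_pos: [0.5891, -0.0076, 0.0479]
eef_rot: [0.011, -0.705, 0.01, 0.709]
wrist_force: [0.3, 0.2, -1.3]
opening: 0.66
```

Emit:
servo_tool --targets '[7,0,0,0,4,0,0,0,2,0,0,0,0,0,0,0,0,0,0,0]'

```text
time_s: 6.0
eef_pos: [0.5923, -0.008, 0.0396]
eef_rot: [-0.01, 0.708, -0.01, -0.706]
wrist_force: [0.6, -0.1, -0.3]
opening: 0.666
```

Emit:
servo_tool --targets '[1,0,0,0,1,0,0,0,0,0,0,0,0,0,0,0,0,0,0,0]'

```text
time_s: 6.5
eef_pos: [0.5914, -0.0078, 0.0363]
eef_rot: [0.01, -0.707, 0.01, 0.707]
wrist_force: [0.3, -0.8, -1.2]
opening: 0.665
```

Emit:
servo_tool --targets '[1,0,0,0,0,0,0,0,0,0,0,0,0,0,0,0,0,0,0,0]'

```text
time_s: 7.0
eef_pos: [0.5915, -0.0078, 0.0362]
eef_rot: [0.01, -0.707, 0.01, 0.707]
wrist_force: [-3.6, -0.0, 8.5]
opening: 0.664
```

Emit:
servo_tool --targets '[0,0,0,0,0,0,0,0,0,0,0,0,0,0,0,0,0,0,0,0]' --fingers 78

```text
time_s: 7.5
eef_pos: [0.5914, -0.0078, 0.0352]
eef_rot: [0.01, -0.707, 0.01, 0.707]
wrist_force: [-0.5, 0.0, -0.2]
opening: 0.915
```

Emit:
servo_tool --targets '[-20,0,0,0,-40,0,0,0,-40,0,0,0,-40,0,0,0,-20,0,0,0]'

```text
time_s: 8.0
eef_pos: [0.5931, -0.0081, 0.1996]
eef_rot: [-0.01, 0.709, -0.011, -0.705]
wrist_force: [0.6, 0.2, 0.8]
opening: 0.912
```

Run:
```python
from h import *
p,d=cams.camera('top');cv2.imwrite('pics/t4.png',p);
cv2.imwrite('pics/t4c.png',cv2.resize(p[90:290,160:480],(800,500),interpolation=cv2.INTER_CUBIC))
p,d=cams.camera('wrist');cv2.imwrite('pics/w4.png',p)
o,R=tool();print(o,R.round(3))
```

```text
[ 0.5937607  -0.00826075  0.1995793 ] [[ 0.008 -0.029 -1.   ]
 [-0.002 -1.     0.029]
 [-1.     0.001 -0.008]]
```

View pics/t4c.png

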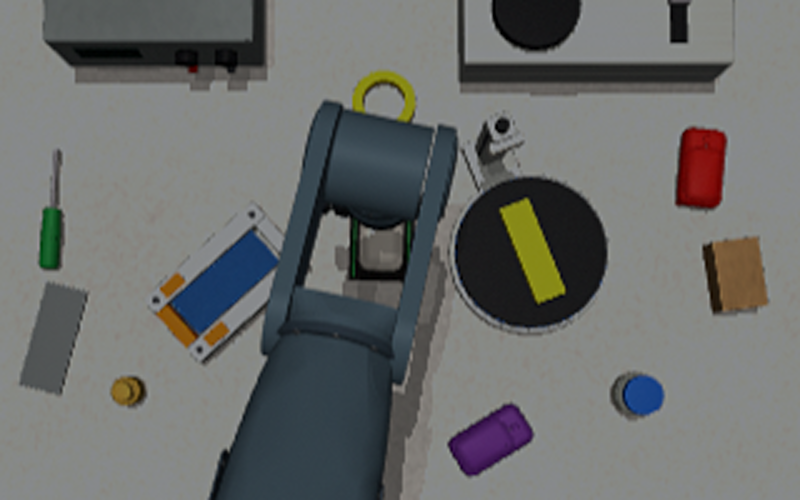

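View pics/w4.png

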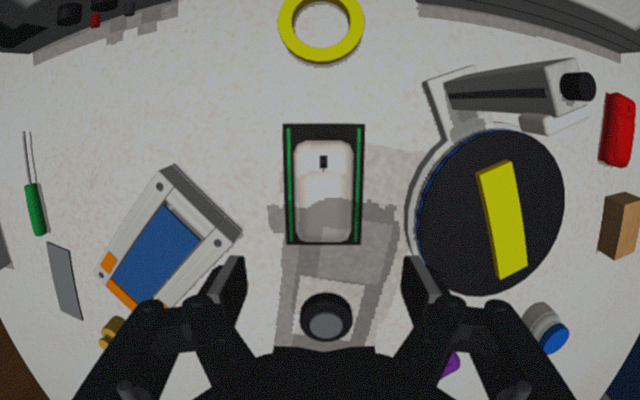

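Run:
```python
from h import *
go([.483,.2345,.12],42.3)
o,R=tool()
p=cv2.imread('pics/t4.png');h=cv2.cvtColor(p,cv2.COLOR_BGR2HSV);H,S,V=cv2.split(h)
rr,cc=np.mgrid[:400,:640]
yel=(H>22)&(H<38)&(S>120)&(V>60)&(cc>345)&(cc<400)&(rr>160)&(rr<225)
print('pad top',rect('top',yel,.054))
p=cv2.imread('pics/w4.png');h=cv2.cvtColor(p,cv2.COLOR_BGR2HSV);H,S,V=cv2.split(h)
yel=(H>22)&(H<38)&(S>120)&(V>60)&(cc>440)&(cc<560)&(rr>130)&(rr<300)
print('pad wrist',rect('wrist',yel,.054))
print('frame+plate corners wrist',atz('wrist',[[161,202],[204,206]],.04).round(4))
m=(S<60)&(V>90);print('mouse wrist',atz('wrist',[[294,190],[353,190],[323,140]],.033).round(4))
```

```text
pos [ 0.5938 -0.0083  0.1996] yyaw -91.7 x [ 0.008 -0.002 -1.   ] zdir [-1.    0.03 -0.01] shift [  78.3 -239.5  118.4] turn 0.803 alt -2.338 q6 [-0.21  0.27  1.62  0.    1.25  1.39]
pad top (array([ 558.8, -199.8]), 21.3, array([131.9,  40.5]))
pad wrist (array([ 560.5, -196.3]), 21.6, array([134.3,  44.9]))
frame+plate corners wrist [[0.5905 0.1597 0.04  ]
 [0.5848 0.1103 0.04  ]]
mouse wrist [[ 0.596   0.0197  0.033 ]
 [ 0.5944 -0.0365  0.033 ]
 [ 0.6427 -0.0093  0.033 ]]
```

Emit:
servo_tool --targets '[0,-40,19.5,0,0,-40,20,0,0,-40,20,0,0,-40,20,0,0,-40,20,0]' --fingers 0

```text
time_s: 8.6
eef_pos: [0.4959, 0.1962, 0.1935]
eef_rot: [0.01, -0.706, 0.011, 0.708]
wrist_force: [0.7, 0.3, -0.3]
opening: 0.05
```

Emit:
servo_tool --targets '[0,-39,19,0,0,0,0,-0.14,0,0,0,-0.14,0,0,0,-0.14,0,0,0,-0.14]'

```text
time_s: 9.1
eef_pos: [0.4789, 0.2345, 0.1935]
eef_rot: [-0.188, -0.681, -0.188, 0.683]
wrist_force: [-0.5, -0.2, -0.2]
opening: 0.002
```

Emit:
servo_tool --targets '[0,0,0,-0.14,0,0,0,-0.14,0,0,0,-0.14,0,0,0,-0.14,0,0,0,-0.14]'

```text
time_s: 9.6
eef_pos: [0.479, 0.2343, 0.1934]
eef_rot: [-0.409, -0.575, -0.41, 0.577]
wrist_force: [-0.7, -0.6, 0.5]
opening: 0.0
```

Emit:
servo_tool --targets '[0,0,0,-0.14,0,0,0,-0.14,0,0,0,-0.14,0,0,0,-0.14,0,0,0,-0.14]'

```text
time_s: 10.1
eef_pos: [0.479, 0.2343, 0.1934]
eef_rot: [0.582, 0.4, 0.583, -0.401]
wrist_force: [0.3, 0.4, -0.2]
opening: 0.004
```

Emit:
servo_tool --targets '[0,0,0,-0.14,0,0,0,-0.14,0,0,0,-0.1,0,0,0,0,0,0,0,0]'

```text
time_s: 10.6
eef_pos: [0.4793, 0.2344, 0.1941]
eef_rot: [0.646, 0.286, 0.647, -0.287]
wrist_force: [-0.5, -0.2, 0.4]
opening: 0.001
```

Run:
```python
from h import *
p,d=cams.camera('wrist');cv2.imwrite('pics/w5.png',p)
go([.483,.2345,.07],42.3)
p,d=cams.camera('top');cv2.imwrite('pics/t5.png',p)
```

```text
pos [0.4795 0.2344 0.1944] yyaw 42.3 x [-0.001 -0.    -1.   ] zdir [ 0.67 -0.74 -0.  ] shift [124.4   2.8   2.4] turn -0.001 alt 3.141 q6 [ 0.23  0.16  1.77 -0.    1.22 -0.51]
```

View pics/w5.png

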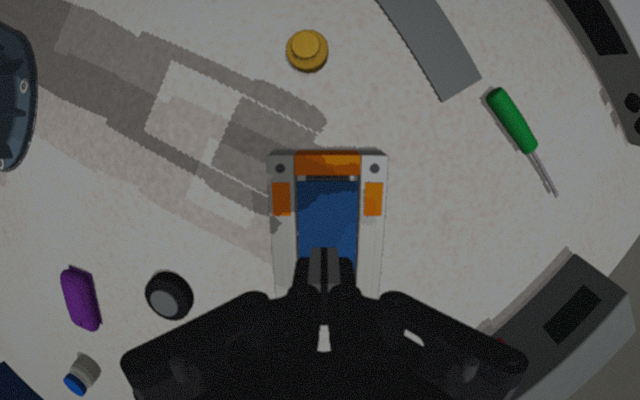

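Run:
```python
from h import *
p,R=tool()
f=lambda px,z: np.round((atz('wrist',px,z)-p)@R*1000,1)[:,1:]
print(f([[298,200],[358,200],[298,235],[357,235],[327,180]],.04))
print('frame',f([[270,160],[386,160]],.04), 'tabs', f([[282,198],[373,198]],.04))
```

```text
[[-24.    5.4]
 [ 31.3   5.4]
 [-25.   40.5]
 [ 31.7  40.6]
 [  2.6 -13.5]]
frame [[-48.5 -32.2]
 [ 55.7 -32.3]] tabs [[-38.8   3.5]
 [ 45.3   3.4]]
```

Emit:
servo_tool --targets '[25,3,2,0,35,0,0,0,35,0,0,0,20,0,0,0,8,0,0,0]'

```text
time_s: 11.2
eef_pos: [0.4817, 0.2346, 0.0697]
eef_rot: [0.646, 0.285, 0.648, -0.287]
wrist_force: [-0.3, -0.3, 0.6]
opening: 0.001
```

Emit:
servo_tool --targets '[3,0,0,0,3,0,0,0,3,0,0,0,3,0,0,0,2,0,0,0]'

```text
time_s: 11.7
eef_pos: [0.484, 0.2356, 0.059]
eef_rot: [0.647, 0.286, 0.647, -0.285]
wrist_force: [-1.5, 2.8, 2.5]
opening: 0.002
```

Emit:
servo_tool --targets '[2,0,0,0,2,0,0,0,0,0,0,0,0,0,0,0,0,0,0,0]'

```text
time_s: 12.2
eef_pos: [0.4836, 0.2349, 0.0543]
eef_rot: [0.647, 0.285, 0.647, -0.285]
wrist_force: [-0.0, 1.0, 0.4]
opening: -0.003
```

Run:
```python
from h import *
p,d=cams.camera('scene');cv2.imwrite('pics/s6.png',cv2.resize(p[180:310,280:480],(800,520),interpolation=cv2.INTER_CUBIC))
```

```text
(no output)
```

View pics/s6.png

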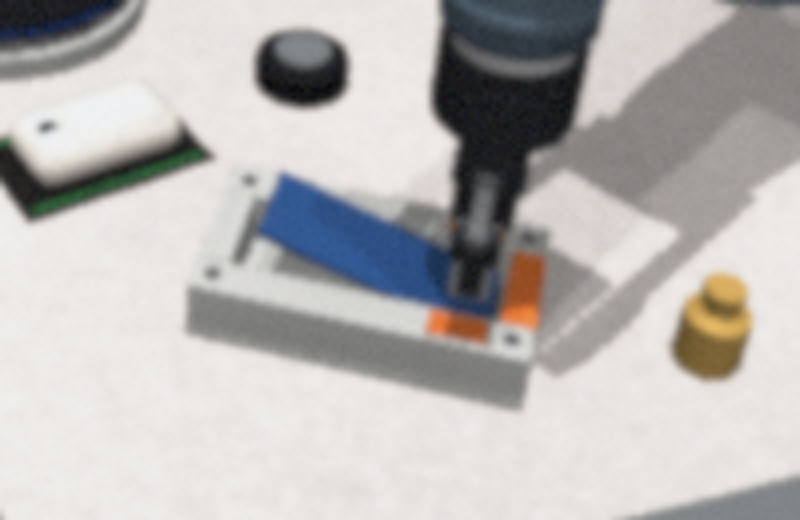

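Plate is tipping; the raised end is up, mouse on the mat at left. Press further until the stop is felt.

Emit:
servo_tool --targets '[1,0,0,0,1,0,0,0,1,0,0,0,0,0,0,0,0,0,0,0]'

```text
time_s: 12.75
eef_pos: [0.4838, 0.2351, 0.0524]
eef_rot: [0.647, 0.285, 0.647, -0.285]
wrist_force: [-4.0, 0.2, 12.3]
opening: 0.001
```

Emit:
servo_tool --targets '[1,0,0,0,1,0,0,0,0,0,0,0,0,0,0,0,0,0,0,0]'

```text
time_s: 13.25
eef_pos: [0.484, 0.2352, 0.0518]
eef_rot: [0.647, 0.285, 0.647, -0.285]
wrist_force: [-8.2, -2.0, 26.1]
opening: 0.003
```

Emit:
servo_tool --targets '[-10,0,0,0,-25,0,0,0,-35,0,0,0,-35,0,0,0,-20,0,0,0]'

```text
time_s: 13.75
eef_pos: [0.4845, 0.235, 0.177]
eef_rot: [0.648, 0.286, 0.646, -0.285]
wrist_force: [0.5, 0.2, -0.4]
opening: -0.0
```

Emit:
servo_tool --targets '[-5,0,10,0,0,0,25,0,0,0,30,0,0,0,25,0,0,0,10,0]' --fingers 85

```text
time_s: 14.25
eef_pos: [0.5518, 0.1588, 0.1777]
eef_rot: [0.646, 0.286, 0.647, -0.287]
wrist_force: [0.3, 0.9, 0.3]
opening: 0.845
```

Emit:
servo_tool --targets '[0,0,0,0,0,0,0,0,0,0,0,0,0,0,0,0,0,0,0,0]'

```text
time_s: 14.75
eef_pos: [0.5505, 0.1619, 0.1793]
eef_rot: [0.647, 0.285, 0.647, -0.285]
wrist_force: [1.3, -0.0, 0.7]
opening: 0.997
```

Run:
```python
from h import *
p,d=cams.camera('wrist');cv2.imwrite('pics/w7.png',p)
go([.519+.05*.673,.1946-.05*.74,.07],42.3)
p,d=cams.camera('scene');cv2.imwrite('pics/s7.png',cv2.resize(p[180:310,280:480],(800,520),interpolation=cv2.INTER_CUBIC))
```

```text
pos [0.5507 0.1618 0.1794] yyaw 42.5 x [ 0.  0. -1.] zdir [ 0.67 -0.74  0.  ] shift [109.4  -1.4   4.4] turn 0.003 alt -3.139 q6 [ 0.08  0.26  1.68  0.    1.2  -0.66]
```

View pics/w7.png

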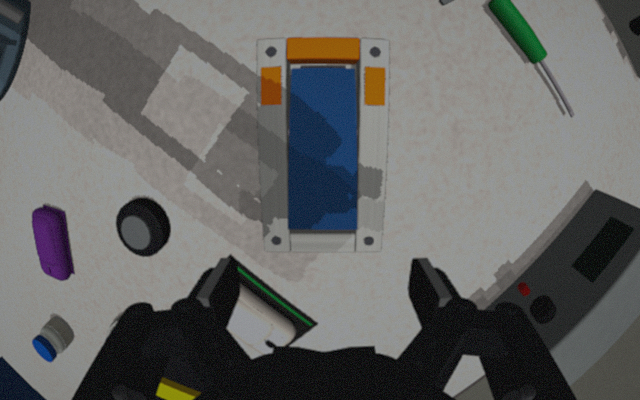

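View pics/s7.png

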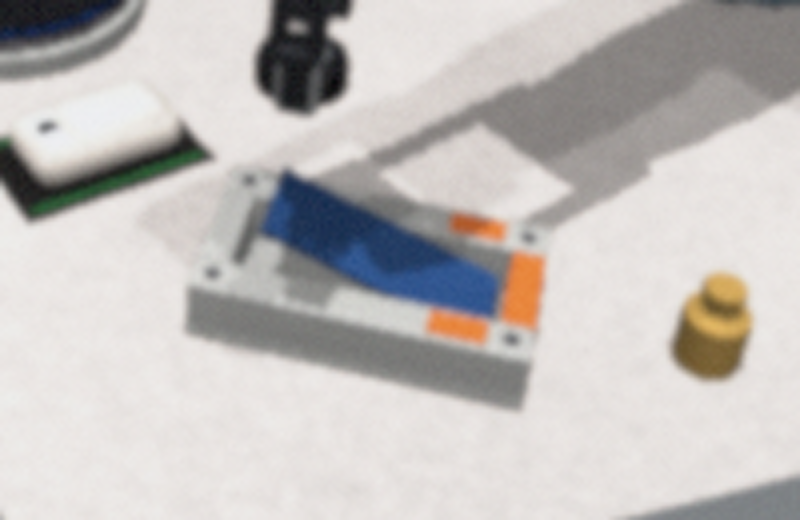

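Run:
```python
from h import *
p,R=tool()
f=lambda px,z: np.round((atz('wrist',px,z)-p)@R*1000,1)[:,1:]
print('raised end',f([[288,231],[358,231]],.068)); print('press end',f([[289,66],[356,66]],.024)); print('mid',f([[288,170],[358,170]],.05))
print('frame',f([[257,38],[390,38],[265,252],[384,252]],.04),'tabs',f([[271,85],[375,85]],.04))
```

```text
raised end [[-29.1  18.1]
 [ 27.2  18.2]]
press end [[ -30.3 -115.7]
 [  27.6 -115.6]]
mid [[-29.5 -28. ]
 [ 27.6 -28. ]]
frame [[ -55.2 -139.2]
 [  54.2 -139.1]
 [ -55.4   51.6]
 [  56.2   51.7]] tabs [[-43.5 -98. ]
 [ 41.7 -98. ]]
```

Emit:
servo_tool --targets '[20,-1,0,0,30,0,0,0,30,0,0,0,18,0,0,0,7,0,0,0]'

```text
time_s: 15.35
eef_pos: [0.5486, 0.1606, 0.0721]
eef_rot: [0.646, 0.285, 0.648, -0.286]
wrist_force: [-0.1, -0.0, 1.1]
opening: 0.992
```

Emit:
servo_tool --targets '[2,0,0,0,0,0,0,0,0,0,0,0,0,0,0,0,0,0,0,0]'

```text
time_s: 15.85
eef_pos: [0.5507, 0.1606, 0.0731]
eef_rot: [0.647, 0.286, 0.647, -0.285]
wrist_force: [0.1, -0.3, -0.5]
opening: 0.994
```

Emit:
servo_tool --targets '[0,0,0,0,0,0,0,0,0,0,0,0,0,0,0,0,0,0,0,0]' --fingers 45

```text
time_s: 16.35
eef_pos: [0.5503, 0.1605, 0.0725]
eef_rot: [0.647, 0.285, 0.647, -0.285]
wrist_force: [-0.1, -0.2, 2.6]
opening: 0.633
```

Emit:
servo_tool --targets '[0,0,0,0,0,0,0,0,0,0,0,0,0,0,0,0,0,0,0,0]'

```text
time_s: 16.85
eef_pos: [0.5503, 0.1605, 0.0724]
eef_rot: [0.647, 0.285, 0.647, -0.285]
wrist_force: [-0.3, -0.3, 1.6]
opening: 0.635
```

Run:
```python
from h import *
p,d=cams.camera('wrist');cv2.imwrite('pics/w8.png',p)
p,d=cams.camera('scene');cv2.imwrite('pics/s8.png',cv2.resize(p[180:310,280:480],(800,520),interpolation=cv2.INTER_CUBIC))
o,R=tool();print(o)
```

```text
[0.5503089  0.16051349 0.07235817]
```

View pics/w8.png

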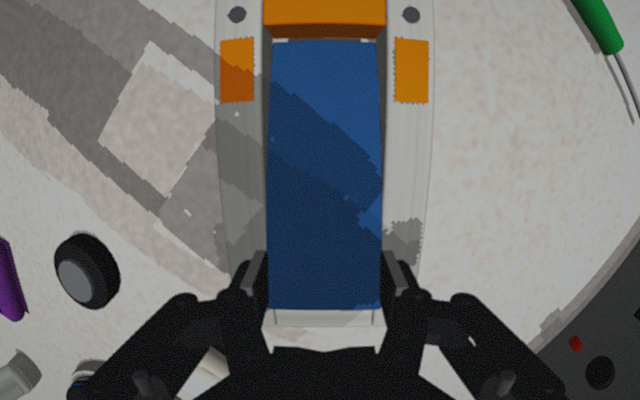

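View pics/s8.png

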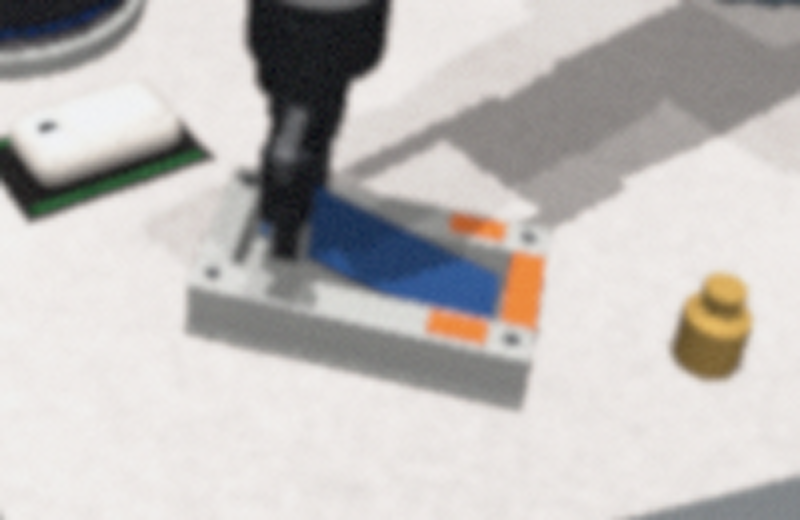

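Emit:
servo_tool --targets '[-5,0,0,0,-8,0,0,0,-12,0,0,0,-20,0,0,0,-25,0,0,0]'

```text
time_s: 17.45
eef_pos: [0.5495, 0.1606, 0.1429]
eef_rot: [0.646, 0.285, 0.647, -0.286]
wrist_force: [-0.0, -0.1, 0.1]
opening: 0.631
```

Emit:
servo_tool --targets '[-25,0,0,0,-25,0,0,0,-20,0,0,0,-10,0,0,0,0,0,0,0]'

```text
time_s: 17.95
eef_pos: [0.5511, 0.1607, 0.2245]
eef_rot: [0.648, 0.286, 0.646, -0.285]
wrist_force: [0.3, 0.1, -0.5]
opening: 0.63
```

Run:
```python
from h import *
p,d=cams.camera('wrist');cv2.imwrite('pics/w9.png',p)
p,d=cams.camera('scene');cv2.imwrite('pics/s9.png',cv2.resize(p[120:310,230:480],(800,608)[:2],interpolation=cv2.INTER_CUBIC)[:600])
o,R=tool();print(o)
go([.559-.047*np.cos(np.radians(21.5)),-.1995-.047*np.sin(np.radians(21.5)),o[2]],-68.5)
```

```text
[0.54973199 0.16053487 0.22169256]
pos [0.5497 0.1605 0.2217] yyaw 42.4 x [-0.001 -0.    -1.   ] zdir [ 0.67 -0.74 -0.  ] shift [ 1.000e-01 -2.798e+02  2.553e+02] turn -1.206 alt 1.936 q6 [ 0.08  0.21  1.65 -0.    1.29 -0.66]
```

View pics/w9.png

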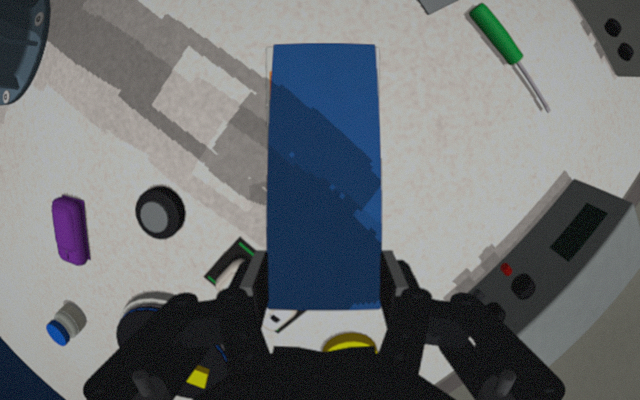

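View pics/s9.png

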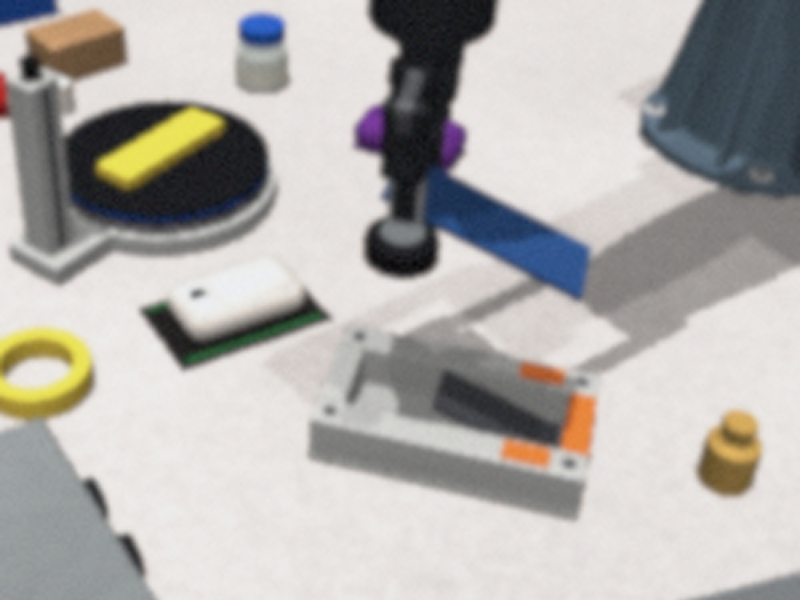

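Emit:
servo_tool --targets '[0,-20,18,0,0,-31,28,0,0,-31,28,0,0,-31,28,0,0,-31,28,0]'

```text
time_s: 18.55
eef_pos: [0.5302, -0.0337, 0.2206]
eef_rot: [0.646, 0.285, 0.648, -0.285]
wrist_force: [1.4, 0.2, -1.4]
opening: 0.633
```

Emit:
servo_tool --targets '[0,-31,28,0,0,-31,28,0,0,-31,28,0,0,-26,24,0,0,-17,17,0]'

```text
time_s: 19.05
eef_pos: [0.5141, -0.2186, 0.2205]
eef_rot: [0.646, 0.286, 0.648, -0.286]
wrist_force: [0.7, -0.7, -1.0]
opening: 0.633
```

Emit:
servo_tool --targets '[0,0,0,0.1,0,0,0,0.14,0,0,0,0.14,0,0,0,0.14,0,0,0,0.14]'

```text
time_s: 19.55
eef_pos: [0.5145, -0.2161, 0.2203]
eef_rot: [0.517, 0.481, 0.519, -0.481]
wrist_force: [0.3, -0.3, -1.1]
opening: 0.631
```

Emit:
servo_tool --targets '[0,0,0,0.14,0,0,0,0.14,0,0,0,0.14,0,0,0,0.14,0,0,0,0.14]'

```text
time_s: 20.05
eef_pos: [0.5145, -0.216, 0.2204]
eef_rot: [-0.321, -0.629, -0.323, 0.63]
wrist_force: [1.7, 0.6, -1.0]
opening: 0.63
```

Emit:
servo_tool --targets '[0,0,0,0.14,0,0,0,0.14,0,0,0,0.14,0,0,0,0.14,0,0,0,0.02]'

```text
time_s: 20.55
eef_pos: [0.5146, -0.216, 0.2205]
eef_rot: [-0.129, -0.694, -0.13, 0.696]
wrist_force: [-0.1, 0.0, -0.9]
opening: 0.634
```

Run:
```python
from h import *
go([.559-.047*np.cos(np.radians(21.5)),-.1995-.047*np.sin(np.radians(21.5)),.1],-68.5)
p,d=cams.camera('wrist');cv2.imwrite('pics/w10.png',p)
```

```text
pos [ 0.5146 -0.216   0.2205] yyaw -68.9 x [-0.003  0.002 -1.   ] zdir [-0.93 -0.36  0.  ] shift [120.5   1.2  -0.6] turn -0.006 alt 3.135 q6 [-0.61  0.18  1.68 -0.    1.28  0.59]
```

View pics/w10.png

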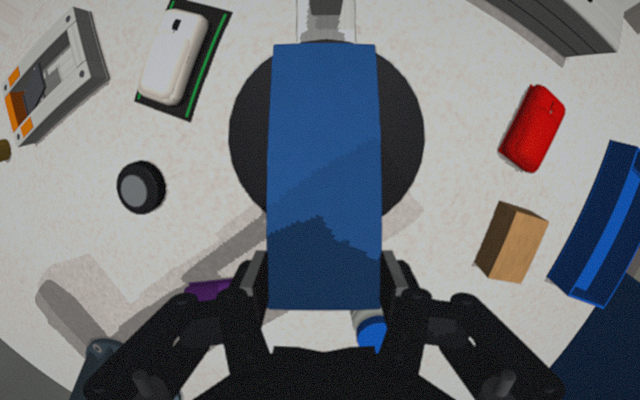

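Emit:
servo_tool --targets '[15,1,2.5,0,30,0,0,0,30,0,0,0,20,0,0,0,9,0,0,-0.006]'

```text
time_s: 21.1
eef_pos: [0.5113, -0.2172, 0.1145]
eef_rot: [-0.132, -0.693, -0.135, 0.696]
wrist_force: [0.2, 0.7, -1.6]
opening: 0.631
```

Emit:
servo_tool --targets '[3,0,0,0,2,0,0,0,2,0,0,0,2,0,0,0,2,0,0,0]'

```text
time_s: 21.6
eef_pos: [0.5142, -0.2189, 0.1083]
eef_rot: [0.133, 0.695, 0.132, -0.694]
wrist_force: [-0.5, -0.2, 2.3]
opening: 0.635
```

Run:
```python
from h import *
go([.559-.050*np.cos(np.radians(21.5)),-.1995-.050*np.sin(np.radians(21.5)),.069],-68.5)
p,d=cams.camera('wrist');cv2.imwrite('pics/w11.png',p)
p,d=cams.camera('scene');cv2.imwrite('pics/s11.png',cv2.resize(p[100:240,200:400],(800,560),interpolation=cv2.INTER_CUBIC))
```

```text
pos [ 0.5142 -0.2189  0.1083] yyaw -68.4 x [ 0.002 -0.001 -1.   ] zdir [-0.93 -0.37 -0.  ] shift [39.3 -1.7  1.2] turn 0.002 alt -3.14 q6 [-0.61  0.32  1.76  0.    1.06  0.58]
```

View pics/w11.png

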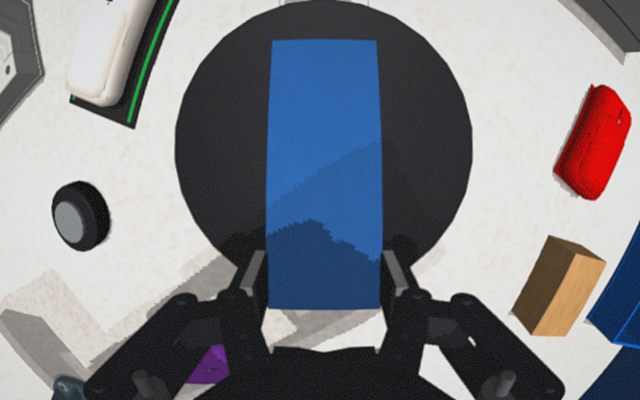

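View pics/s11.png

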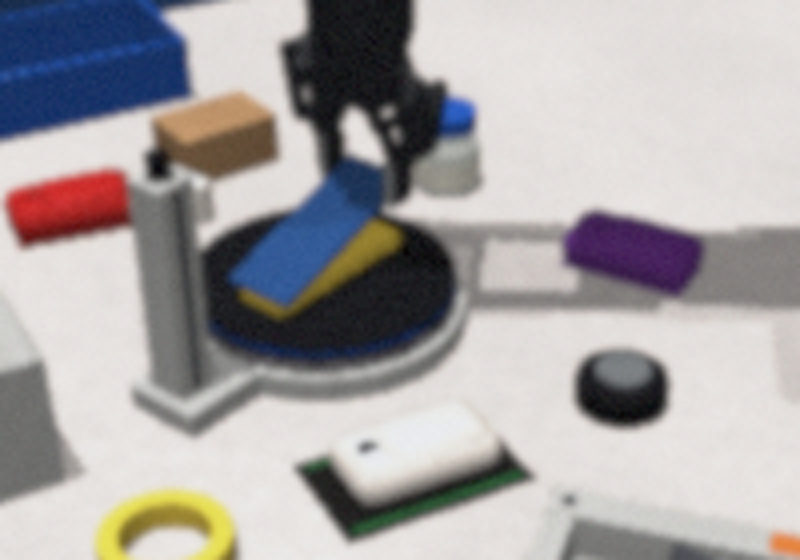

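Emit:
servo_tool --targets '[2,-1.5,0,0,2,0,0,0,2,0,0,0,2,0,0,0,2,0,0,0]'

```text
time_s: 22.2
eef_pos: [0.5128, -0.2171, 0.0972]
eef_rot: [-0.132, -0.695, -0.132, 0.695]
wrist_force: [-2.2, -1.4, 5.1]
opening: 0.634
```

Emit:
servo_tool --targets '[2,0,0,0,2,0,0,0,2,0,0,0,0,0,0,0,0,0,0,0]'

```text
time_s: 22.7
eef_pos: [0.5127, -0.2169, 0.0912]
eef_rot: [-0.132, -0.694, -0.133, 0.695]
wrist_force: [-2.1, -0.6, 4.1]
opening: 0.631
```

Run:
```python
from h import *
go([.559-.050*np.cos(np.radians(21.5)),-.1995-.050*np.sin(np.radians(21.5)),.069],-68.5)
p,d=cams.camera('wrist');cv2.imwrite('pics/w12.png',p)
p,d=cams.camera('scene');cv2.imwrite('pics/s12.png',cv2.resize(p[100:240,200:400],(800,560),interpolation=cv2.INTER_CUBIC))
```

```text
pos [ 0.5127 -0.2169  0.0912] yyaw -68.4 x [-0.  0. -1.] zdir [-0.93 -0.37  0.  ] shift [22.2  0.8  0.6] turn 0.002 alt -3.14 q6 [-0.61  0.35  1.77  0.    1.02  0.58]
```

View pics/s12.png

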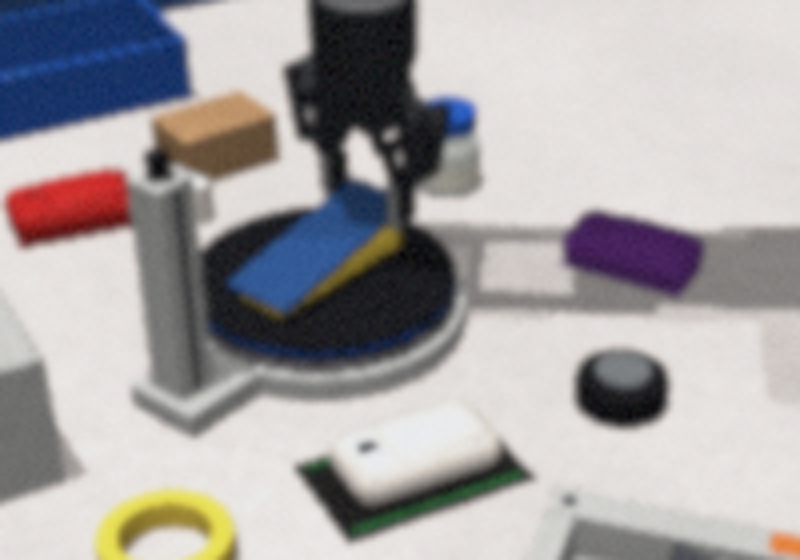

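View pics/w12.png

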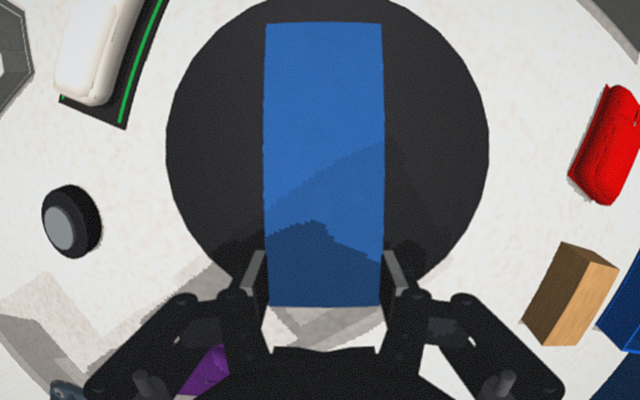

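Rotating in the grip with about 5 N, as wanted: the plate now lies at a shallower slope on the pad. Continue down.

Emit:
servo_tool --targets '[2,0.8,0.6,0,2,0,0,0,2,0,0,0,2,0,0,0,2,0,0,0]'

```text
time_s: 23.3
eef_pos: [0.5125, -0.218, 0.081]
eef_rot: [-0.132, -0.695, -0.132, 0.695]
wrist_force: [-2.2, 0.7, 4.4]
opening: 0.634
```

Emit:
servo_tool --targets '[2,0,0,0,2,0,0,0,2,0,0,0,1,0,0,0,0,0,0,0]'

```text
time_s: 23.8
eef_pos: [0.5125, -0.2181, 0.0742]
eef_rot: [-0.132, -0.695, -0.132, 0.695]
wrist_force: [-2.3, -1.9, 5.1]
opening: 0.634
```

Run:
```python
from h import *
go([.559-.050*np.cos(np.radians(21.5)),-.1995-.050*np.sin(np.radians(21.5)),.069],-68.5)
p,d=cams.camera('wrist');cv2.imwrite('pics/w13.png',p)
p,d=cams.camera('scene');cv2.imwrite('pics/s13.png',cv2.resize(p[120:220,220:340],(720,600),interpolation=cv2.INTER_CUBIC))
```

```text
pos [ 0.5125 -0.2181  0.0742] yyaw -68.4 x [-0. -0. -1.] zdir [-0.93 -0.37  0.  ] shift [ 5.2 -0.2 -0. ] turn 0.001 alt -3.14 q6 [-0.62  0.38  1.77 -0.    0.99  0.58]
```

View pics/s13.png

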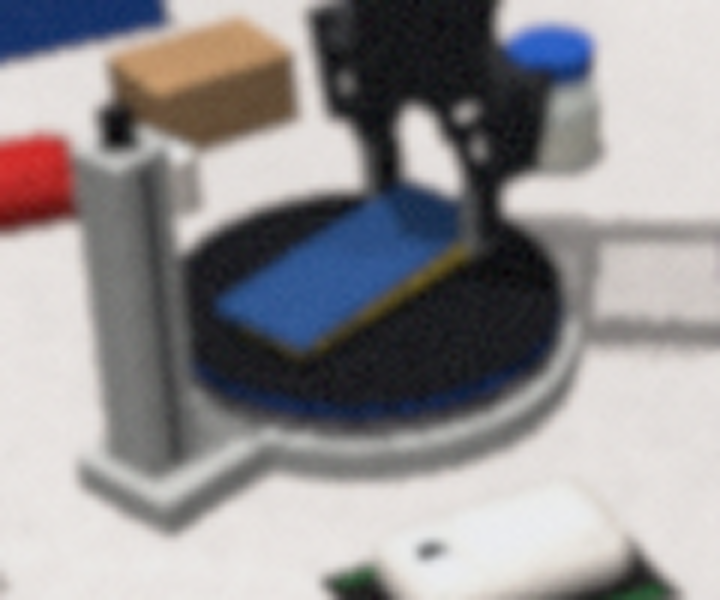

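View pics/w13.png

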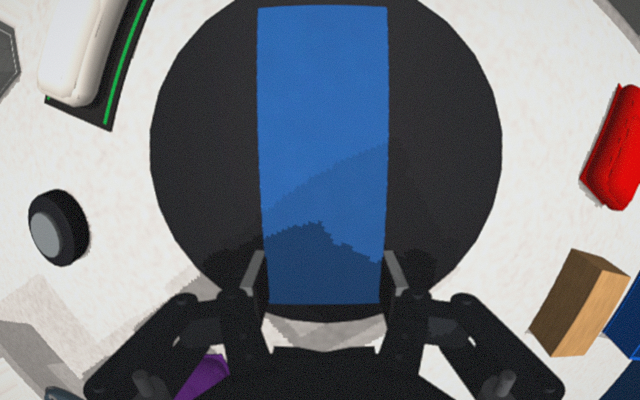

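Emit:
servo_tool --targets '[1,0,0,0,1,0,0,0,1,0,0,0,0,0,0,0,0,0,0,0]'

```text
time_s: 24.4
eef_pos: [0.5126, -0.218, 0.0713]
eef_rot: [0.132, 0.695, 0.132, -0.695]
wrist_force: [-2.5, -1.1, 4.3]
opening: 0.635
```

Emit:
servo_tool --targets '[1,0,0,0,0.5,0,0,0,0,0,0,0,0,0,0,0,0,0,0,0]'

```text
time_s: 24.9
eef_pos: [0.5126, -0.2179, 0.0698]
eef_rot: [-0.132, -0.695, -0.132, 0.695]
wrist_force: [-1.8, -2.5, 3.7]
opening: 0.633
```

Run:
```python
from h import *
p,d=cams.camera('wrist');cv2.imwrite('pics/w14.png',p)
h=cv2.cvtColor(p,cv2.COLOR_BGR2HSV);H,S,V=cv2.split(h)
b=blob((H>100)&(H<118)&(S>120)&(V>40),(320,150)); 
print('plate wrist z.059',rect('wrist',b,.059)); go([.559,-.1995,.06],-68.5)
p,d=cams.camera('scene');cv2.imwrite('pics/s14.png',cv2.resize(p[120:220,220:340],(720,600),interpolation=cv2.INTER_CUBIC))
```

```text
plate wrist z.059 (array([ 562.6, -197.6]), 21.8, array([140.9,  56.6]))
pos [ 0.5126 -0.218   0.0698] yyaw -68.4 x [ 0.  0. -1.] zdir [-0.93 -0.37 -0.  ] shift [  9.8  -0.1 -49.9] turn 0.002 alt -3.14 q6 [-0.62  0.38  1.78  0.    0.98  0.58]
```

View pics/s14.png

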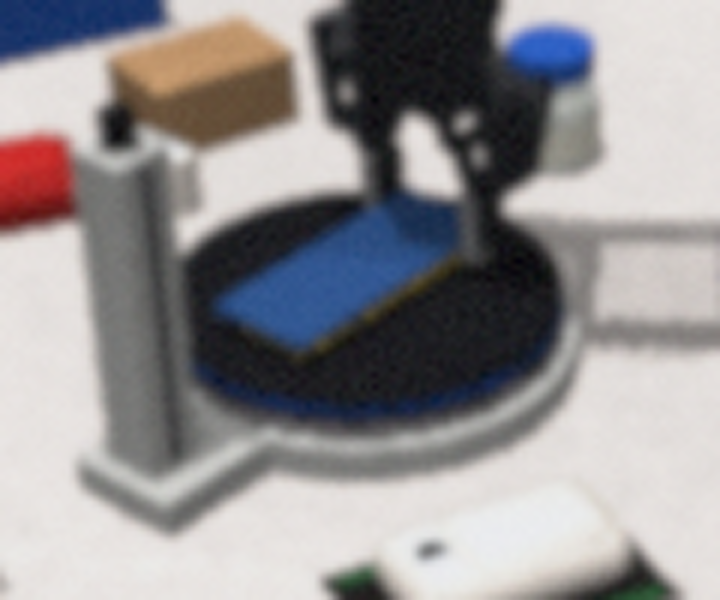

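Emit:
servo_tool --targets '[0.5,0,1.5,0,0.5,0,1.5,0,0.5,0,0,0,0,0,0,0,0,0,0,0]'

```text
time_s: 25.5
eef_pos: [0.5103, -0.2191, 0.0687]
eef_rot: [0.133, 0.695, 0.132, -0.694]
wrist_force: [1.6, 1.6, 5.5]
opening: 0.632
```

Emit:
servo_tool --targets '[0.5,0,0,0,0,0,0,0,0,0,0,0,0,0,0,0,0,0,0,0]'

```text
time_s: 26.0
eef_pos: [0.5103, -0.219, 0.0687]
eef_rot: [0.133, 0.695, 0.132, -0.694]
wrist_force: [0.7, 1.7, 9.7]
opening: 0.627
```

Emit:
servo_tool --targets '[-0.5,0,0,0,0,0,0,0,0,0,0,0,0,0,0,0,0,0,0,0]' --fingers 78

```text
time_s: 26.5
eef_pos: [0.5095, -0.219, 0.068]
eef_rot: [-0.132, -0.694, -0.133, 0.695]
wrist_force: [0.4, -0.6, 0.8]
opening: 0.912
```

Emit:
servo_tool --targets '[-5,0,0,0,-15,0,0,0,-30,0,0,0,-40,0,0,0,-40,0,0,0]'

```text
time_s: 27.0
eef_pos: [0.5096, -0.2189, 0.2007]
eef_rot: [0.133, 0.695, 0.132, -0.695]
wrist_force: [1.2, -0.2, 0.7]
opening: 0.913
```

Emit:
servo_tool --targets '[-20,0,25,0,0,0,45,0,0,0,45,0,0,0,30,0,0,0,0,0]'

```text
time_s: 27.5
eef_pos: [0.3726, -0.2735, 0.2196]
eef_rot: [-0.132, -0.695, -0.131, 0.695]
wrist_force: [0.8, 0.4, 1.5]
opening: 0.911
```

Emit:
servo_tool --targets '[0,0,0,0,0,0,0,0,0,0,0,0,0,0,0,0,0,0,0,0]'

```text
time_s: 28.0
eef_pos: [0.3754, -0.2721, 0.2181]
eef_rot: [-0.133, -0.694, -0.133, 0.695]
wrist_force: [0.1, 0.2, 1.2]
opening: 0.914
```

Run:
```python
from h import *
p,d=cams.camera('top');cv2.imwrite('pics/t15.png',p)
cv2.imwrite('pics/t15c.png',cv2.resize(p[90:290,160:480],(800,500),interpolation=cv2.INTER_CUBIC))
rr,cc=np.mgrid[:400,:640]
def an(p,cam,near,mn):
    H,S,V=cv2.split(cv2.cvtColor(p,cv2.COLOR_BGR2HSV))
    b=blob((H>98)&(H<118)&(S>140)&(V>40)&(np.hypot(cc-near[0],rr-near[1])<(28 if cam=='top' else 110)),near); print(cam,'plate',rect(cam,b,.059))
    return H,S,V
H,S,V=an(p,'top',(372,190),0)
m=blob((S<40)&(V>90)&(np.hypot(cc-312,rr-182)<20),(312,182));print('mouse',rect('top',m,.036))
p,d2=cams.camera('wrist');cv2.imwrite('pics/w15.png',p)
p,_=cams.camera('scene');cv2.imwrite('pics/s15.png',cv2.resize(p[100:240,200:400],(800,560),interpolation=cv2.INTER_CUBIC))
for (x,y) in [(363,170),(372,188),(381,206)]:
    c,dd=ray('top',[x,y]);print((c[0]+dd[0]*d[y,x]).round(4))
```

```text
top plate (array([ 560.4, -197.9]), 21.9, array([140.7,  56.7]))
mouse (array([587.5,  -8.2]), 179.9, array([101. ,  55.1]))
[ 0.6221 -0.1699  0.0547]
[ 0.5637 -0.1974  0.0605]
[ 0.5065 -0.2255  0.059 ]
```

View pics/t15c.png

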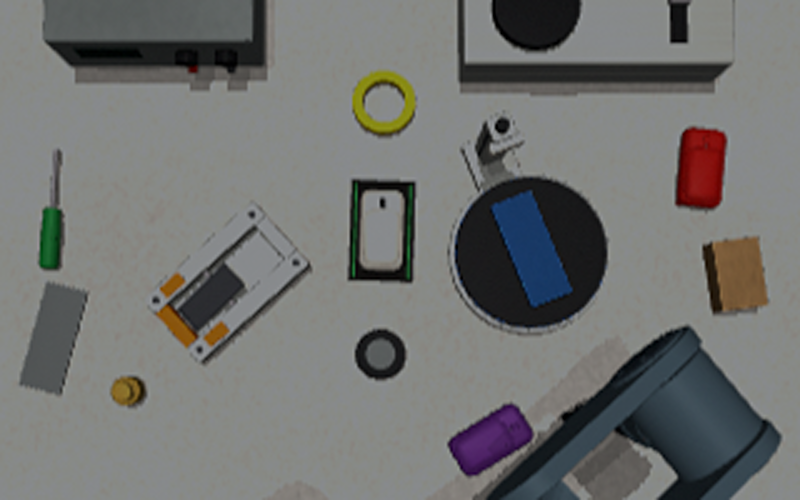

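View pics/s15.png

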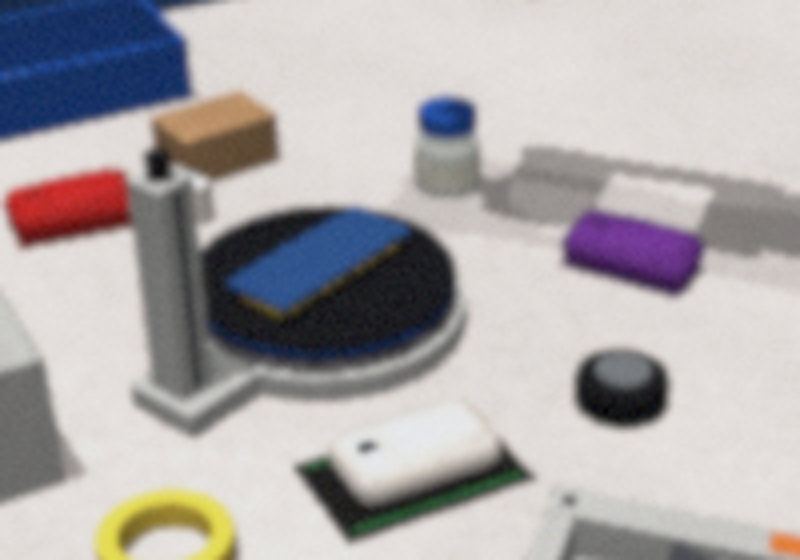

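View pics/w15.png

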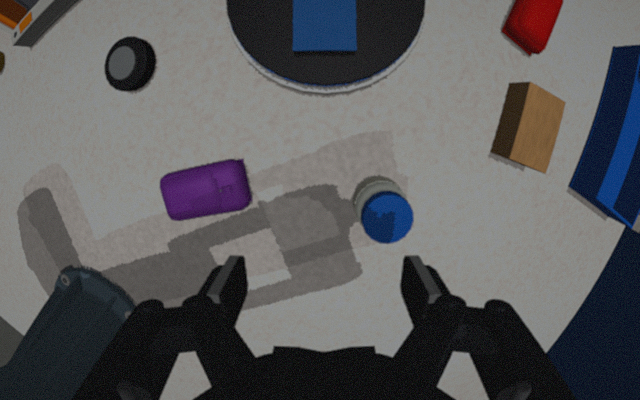

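The plate sits flat on the pad at about (560, -198) mm, angle 21.9°; the pad is at (559, -199.6) mm, 21.5°. The mouse stands on the mat, within about 4 mm of its centre. The gripper is clear of everything, so I am handing in.

```bash
python3 -c "
from bench import workorder; print(workorder.hand_in())"
```

```text
the job is handed in; nothing more can be done
None
```

The job is handed in with every step carried out, at about 28 s on the robot's clock against the 64 s limit. The hand-in reported no verdict.

- **Mouse:** I took the white mouse off the turntable and set it upright on the dark mat. The last top-camera check put it about 4 mm from the mat's centre and about 2° out of line.
- **Plate:** I pressed it down beside the orange wall until it hit its stop (26 N at the wrist, more than the 2–5 N given) and it stayed tipped. I then gripped it by its raised end's side edges, lifted it, and lowered it onto the pad while held. It touched down at about 5 N and turned flat in the grip. After letting go, it measured about 2 mm and 0.5° off the pad.
- **Flatness:** Three single-pixel depth readings gave its top at 55, 60 and 59 mm, where flat would be 59. The 55 mm reading, near the post end, doesn't fit the others. I took it for depth noise because the scene picture shows the plate lying flat.
- **Other things:** In the last pictures the other things looked unmoved, judged by eye. The gripper was clear of everything.

The two cameras put the pad's centre up to 4 mm apart. I went by the top camera; either way the plate is well within the 14 mm allowed.

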